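# Clear, line up and press shut the smoke box cover

## Task

Use the wooden scraper block, not the fingers, to wipe all four loose wood chunks off the smoke box's steel cover so that they drop off the box onto the bench, then stand the scraper back down on the bench clear of the box and let go of it. Next turn the cover's quarter-turn wing fastener until its slot lines up with the two black marks on the cover. Finally push the cover fully down against its frame, and finish while still holding it pressed there; leave the jar, bowl and meat hook alone.

Things in the scene. Friction and masses are not known exactly. Their poses are not given: they have to be found in the camera images.
- smokebox: low rectangular steel smoke box fixed to the bench, 150 (x) x 290 (y) mm; origin at the centre of its underside on the bench, z up. Its frame top is 75 mm up. Over that, on springs, sits a flat steel cover 140 x 280 x 6 mm, centred on the box; its top face is 89 mm above the bench when up. The wing fastener stands on the cover at x = 0, y = -100 mm of the box; the wood chunks lie on the cover between y = 0 and 90 mm (centres), x within 35 mm of the middle line
- cover (a joint): how far the cover is pushed down, m: 0 = up, 0.007 = fully down on the frame (stop). It only slides straight down; springs push it up with a net 4 N at the top and 7 N fully down, so it rises again when let go. A key under the fastener stops it after 2 to 3 mm unless the fastener is lined up
- fastener (a joint): angle of the wing fastener, rad: 0 = its wing, with a black slot along its top edge, lies along the box's y axis, in line with the two small black marks on the cover (aligned; the key enters its receptacle within about 0.17 either way); grows counter-clockwise seen from above; turns from -0.5 to 1.7 with light friction (0.05 N m) and stays where left; no detent or stop at 0. Starts between 0.7 and 1.5
- fastener_grip (a point): point on the fastener's turning axis inside the wing, 22 mm above the cover's top; it turns with the fastener, y along the wing, z up. The wing is a dark steel bar 36 mm long, 12 mm thick, its top 30 mm above the cover, standing on a round flange 38 mm across and 4 mm high
- scraper: plain wooden scraper block standing on the bench to the left of the smoke box: foot 120 (x) x 26 (y) x 20 mm tall, on it a grip 70 (x) x 22 (y) mm up to 65 mm above the underside; 0.09 to 0.18 kg; origin at the centre of its underside, x along its length, z up
- chip0: loose chunk of pale smoking wood, 30 x 22 x 18 mm tall, 10 to 17 g, lying flat on the smoke box cover, any yaw; origin at the centre of its underside, x along the 30 mm side
- chip1: loose chunk of pale smoking wood, 30 x 22 x 18 mm tall, 10 to 17 g, lying flat on the smoke box cover, any yaw; origin at the centre of its underside, x along the 30 mm side
- chip2: loose chunk of pale smoking wood, 30 x 22 x 18 mm tall, 10 to 17 g, lying flat on the smoke box cover, any yaw; origin at the centre of its underside, x along the 30 mm side
- chip3: loose chunk of pale smoking wood, 30 x 22 x 18 mm tall, 10 to 17 g, lying flat on the smoke box cover, any yaw; origin at the centre of its underside, x along the 30 mm side
- jar: glass jar with steel lid, 68 mm across, 100 mm tall, beyond the scraper; leave alone; origin at the centre of its underside
- bowl: small steel bowl, 110 mm across, 50 mm tall, to the right of the smoke box; leave alone; origin at the centre of its underside
- meathook: S-shaped steel meat hook of 8 mm bar lying flat, about 130 x 100 mm, far right; leave alone; origin at its centre on the bench
Mind the look-alikes: they are no part of the job. What is shaped like the chip2 but blue is not meant.

How it is judged:
By the outcome, as a careful person would: the job done as asked, in the order asked, and still so for the second after the job is handed in, while the arm keeps its last pose, push and grip.
It also fails if it takes over 54 s, if anything falls off the work surface, if the arm or the gripper's body presses on something with over 40 N, if the wrist force passes 120 N, or if a joint passes its speed limit or range.

## Robot

A 7-joint arm with a two-finger parallel gripper is mounted at the origin on the work surface. World frame = base frame: x ahead of the robot, y to its left, z up, the work surface at z = 0. Lengths are in m, angles in rad, forces in N, time in s.
With the tool pointing down it reaches from about 0.4 to 0.875 m from the base axis. Payload 6.5 kg.
Tool frame: the origin (TCP) lies where the fingers leave the gripper's body, on its centre line; the fingertips stand 64 mm ahead of it and the grasp point (between the pads) lies 45 mm ahead of it; z points along the fingers, y is the line along which they close (so a half turn about z gives the same grasp; the last joint's range is limited). The gripper opens to 88 mm and grips with 3 to 60 N. Pads are 18 mm wide; open, the fingers measure 123 mm over their backs; the gripper's body (75 mm by 187 mm) begins 45 mm behind the grasp point.
Start: joints at [1.25, 0.536, -0.004, 1.538, 0.003, 1.067, -0.071], TCP at [0.164, -0.629, 0.303] pointing down, gripper open.
Joint ranges: [-2.7, 2.7], [-0.37, 2.16], [-1.27, 1.26], [0.24, 2.4], [-1.31, 4.45], [0.19, 1.91], [-2.76, 2.76]. Speed limits (rad/s): [2.39, 2.39, 3.14, 3.14, 3.14, 3.14, 3.14].

## Interface

Orientations are given as [roll, pitch, yaw] about the fixed x, y, z axes, in that order (R = Rz(yaw) Ry(pitch) Rx(roll)).
In Python, from station import readout, imaging, workorder gives the robot as it stands.
- The arm moves only by the tool jog_arm, never from a script. Its argument "increments" is a list of rows, each an object of numbers: "x", "y", "z": the shift along the world's x, y, z in mm; "turn": the turn about the world's z in degrees. A call has 1 to 20 rows; each row shifts and turns the commanded pose from where the row before left it; what a row does not reach is not made up. A row lasts 1/10 s, in which the tool goes at most 50 mm and 8.59 degrees, less where a joint would pass 70% of its speed; a pose out of reach is approached as far as the arm can. A call is refused whole if a number of a shift passes 50 or a number of a turn 8.59, either way. A call with a gripper value outside its range is refused whole. "gripper" is the closure in counts, from 0 (fully open) to 255 (shut), set as the call begins (left out, the last holds). The fingers move at their own pace and stop on an object; "grip_force" is the grip in N (left out, the last holds). Time passes only in rows, so rows that do not move let the fingers close. It gives the time, the measured TCP pose, the force, the opening and the grip force at its end, in the units of the state.
- readout.observe(): the state, without advancing time (a new reading comes with each control period).
- imaging.read_camera(name): name is "scene" or "top" or "wrist"; returns the picture (384x512x3 uint8, red, green, blue); there is no depth.
- imaging.camera_info(name): a dict with "vfov" (degrees; the focal length in pixels is half the picture's height over the tangent of half this angle, whatever the lens; pixels are square), "cx", "cy" (the principal point, pixels), "world_to_cam" (4x4, takes a point from world to camera coordinates). Camera axes: x right, y down, z forward; pixel columns grow to the right and rows downward; lengths in m; the calibration is good to about 2 mm. A picture is of the moment at which its call begins: read the wrist's pose just before it. camera_info takes no time and is no camera call; for the wrist camera it gives the pose at the moment of the call.
- workorder.finish_job(): hands the job in; it is judged then, once.
The state is a dict: "time_s": time; "joint_pos": joint angles; "dq": joint speeds; "tau": joint torques, N m; "tool_pos": TCP position; "orientation": TCP orientation; "force": force on the tool from outside, world axes, zero at the start; "torque": the same for the moment, N m; "finger_gap": finger opening in m; "grasp_force": force on a finger pad.
Only numpy, scipy, OpenCV 4.12 (cv2) and the standard library are available. Lean on these libraries where they do the work, as an engineer would, in place of code of your own. Each camera call takes 0.05 s, during which the arm holds its last target. There are 200 camera calls.

## Working session

There is one attempt and no reset: what is moved stays moved. The work goes in short steps, Python scripts to look and compute and a tool call to move; the robot and the scene stay as the last step left them, time stands still between calls to the robot, and variables do not carry over. Pictures are saved under pics/ and viewed, at most 10 in all, crops included, and the job is handed in when it is done.

Besides the shell and the picture viewer there is one more tool, called after "Request:" in YAML: its name, and indented under it one key for each argument. jog_arm: Moves the arm, as the interface text tells. Its arguments: {"type":"object","properties":{"increments":{"type":"array"},"gripper":{"type":"number"},"grip_force":{"type":"number"}},"required":["increments"]}

```bash
mkdir -p pics; cat > h.py <<'E'
import numpy as np, cv2
from station import readout, imaging, workorder
def snap(n,f=None):
    i=imaging.camera_info(n); im=imaging.read_camera(n)[:,:,::-1].copy()
    if f: cv2.imwrite('pics/'+f,im)
    return im,i
def ray(i,u,v,z):
    f=192/np.tan(np.radians(i['vfov'])/2); T=np.array(i['world_to_cam']); R=T[:3,:3]; c=-R.T@T[:3,3]
    d=R.T@np.array([(u-i['cx'])/f,(v-i['cy'])/f,1]); return c+d*(z-c[2])/d[2]
def proj(i,p):
    f=192/np.tan(np.radians(i['vfov'])/2); q=np.array(i['world_to_cam'])@np.r_[p,1]; return i['cx']+f*q[0]/q[2], i['cy']+f*q[1]/q[2]
E
python3 - <<'E'
from h import *
print({k:np.round(v,3).tolist() if not isinstance(v,(int,float)) else v for k,v in readout.observe().items()})
a,i=snap('top'); b,j=snap('scene')
print(i,j)
cv2.imwrite('pics/top.png',cv2.resize(a,(800,600))); cv2.imwrite('pics/scene.png',cv2.resize(b,(800,600)))
cv2.imwrite('pics/top_raw.png',a);cv2.imwrite('pics/scene_raw.png',b)
E
```

```text
{'time_s': 0.0, 'joint_pos': [1.25, 0.537, -0.004, 1.539, 0.003, 1.067, -0.071], 'dq': [0.0, 0.003, -0.0, 0.0, -0.001, -0.001, 0.0], 'tau': [0.001, -57.098, 0.991, -25.16, -0.056, 0.018, 0.0], 'tool_pos': [0.164, -0.629, 0.302], 'orientation': [-3.14, 0.0, 0.255], 'force': [-0.187, 0.856, -0.167], 'torque': [-0.013, 0.048, -0.017], 'grasp_force': 0.0, 'finger_gap': 0.08784733246396773}
{'vfov': 56.59733429683353, 'cx': 258.77921071199165, 'cy': 197.40213792065663, 'world_to_cam': array([[ 2.10624861e-02, -9.99778065e-01, -4.39332096e-04,
        -3.81831564e-02],
       [-9.99347640e-01, -2.10405197e-02, -2.93528647e-02,
         5.41502977e-01],
       [ 2.93371065e-02,  1.05728980e-03, -9.99569015e-01,
         1.07233560e+00],
       [ 0.00000000e+00,  0.00000000e+00,  0.00000000e+00,
         1.00000000e+00]])} {'vfov': 48.93054540913866, 'cx': 249.7103352928055, 'cy': 193.69035355892592, 'world_to_cam': array([[-0.10682306,  0.99417911,  0.01402606,  0.078944  ],
       [ 0.82232341,  0.09626954, -0.5608176 , -0.41835692],
       [-0.55890342, -0.0483743 , -0.82782057,  1.3445386 ],
       [ 0.        ,  0.        ,  0.        ,  1.        ]])}
```

View pics/top.png

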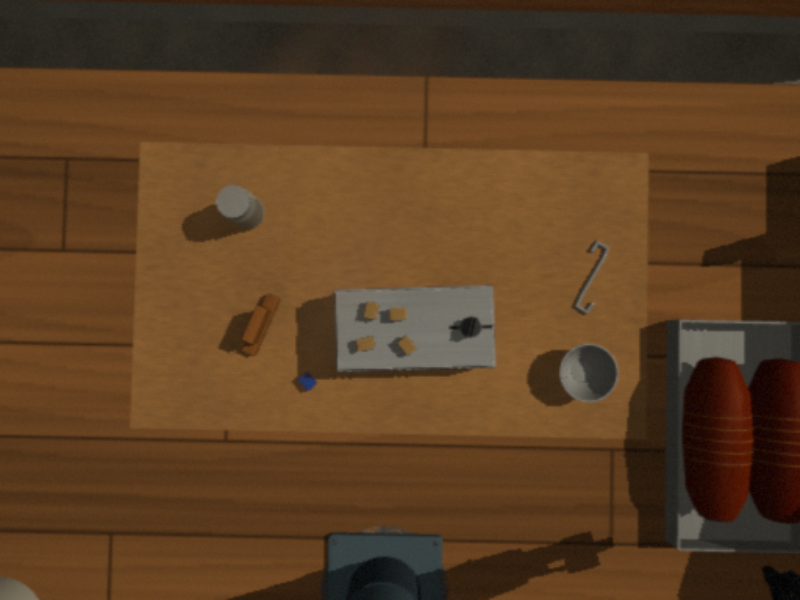

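View pics/scene.png

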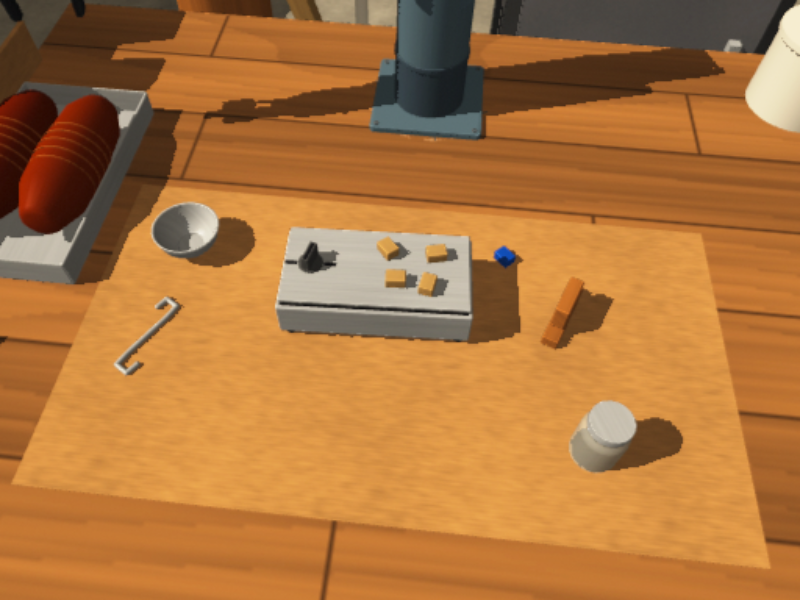

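The top view (800 px wide) shows the box at (337–494, 287–370), the fastener at (470,327), four chips around (385,328), the scraper at (262,325) and the blue decoy at (307,381). The jar is at (240,205), well clear of the scraper.

```bash
cat > m.py <<'E'
from h import *
a=cv2.imread('pics/top_raw.png'); i=imaging.camera_info('top')
hsv=cv2.cvtColor(a,cv2.COLOR_BGR2HSV)
def rect(mask,z,roi,name):
    m=np.zeros_like(mask); x0,y0,x1,y1=roi; m[y0:y1,x0:x1]=mask[y0:y1,x0:x1]
    cs,_=cv2.findContours(m,cv2.RETR_EXTERNAL,cv2.CHAIN_APPROX_NONE)
    for c in cs:
        if cv2.contourArea(c)<20: continue
        p=np.float32([ray(i,u,v,z)[:2]*1000 for u,v in c[:,0]])
        print(name,np.round(cv2.minAreaRect(p)[0],1),np.round(cv2.minAreaRect(p)[1],1),round(cv2.minAreaRect(p)[2],1))
rect(((hsv[...,1]<60)&(hsv[...,2]>90)).astype(np.uint8)*255,.089,(200,170,330,250),'box')
chip=((hsv[...,1]>80)&(hsv[...,2]>120)).astype(np.uint8)*255
rect(chip,.105,(219,187,312,233),'chip')
rect(((hsv[...,2]<60)).astype(np.uint8)*255,.11,(275,190,312,230),'fast')
print(hsv[205,168],hsv[207,163],hsv[190,174],hsv[180,190],hsv[215,155])
rect(((hsv[...,0]<12)&(hsv[...,1]>150)&(hsv[...,2]>60)).astype(np.uint8)*255,.02,(140,180,185,235),'scr')
E
python3 m.py
python3 - <<'E'
import cv2
a=cv2.imread('pics/top_raw.png')[170:250,145:325]
cv2.imwrite('pics/crop.png',cv2.resize(a,None,fx=4.4,fy=4.4,interpolation=cv2.INTER_CUBIC))
E
```

```text
box [505.5 -45.8] [145.  280.9] 2.7
chip [476.8  40.2] [19.4 25.9] 12.7
chip [475.2 -33.7] [25.3 19.4] 46.1
chip [531.9 -15.2] [16.5 24.8] 1.2
chip [536.3  30.9] [17.3 25.4] 79.9
fast [ 507.2 -135.6] [31.8 47.8] 27.7
[ 14 194  88] [ 13 185 116] [ 13 190 106] [ 15 162 121] [ 14 189  85]
```

View pics/crop.png

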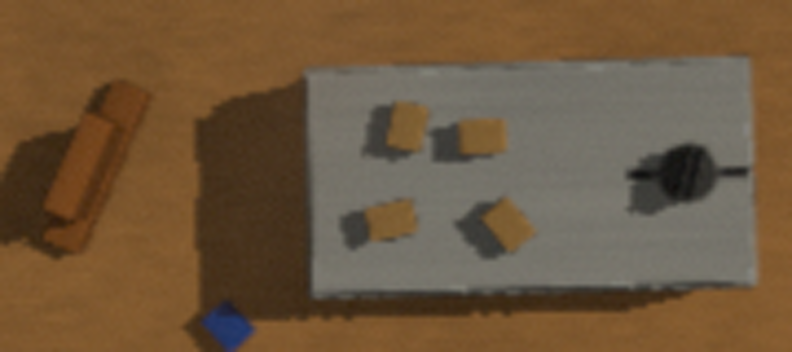

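The crop confirms the box yaw is about +2.7° and the scraper's yaw is about −21°. Next I compute the scraper's grip centre.

```bash
python3 - <<'E'
from h import *
i=imaging.camera_info('top')
P=[ray(i,145+u/4.4,170+v/4.4,.065)[:2]*1000 for u,v in [(83,113),(117,125),(78,222),(43,210)]]
print(np.round(P,0),np.mean(P,0))
d=(P[0]-P[3])+(P[1]-P[2]); print(np.degrees(np.arctan2(d[1],d[0])))
P=[ray(i,145+u/4.4,170+v/4.4,.02)[:2]*1000 for u,v in [(151,97),(84,252)]]; d=P[0]-P[1]; print(P,np.degrees(np.arctan2(d[1],d[0])))
E
```

```text
[[540. 246.]
 [532. 223.]
 [469. 247.]
 [476. 270.]] [504.1883854  246.37660413]
-20.573875180125256
[array([552.87797671, 211.65584705]), array([446.5888129 , 254.24883561])] -21.83733273204754
```

Request:
jog_arm:
  increments:
    - {"x": 40, "y": 30, "turn": -4}
    - {"x": 40, "y": 30, "turn": -4}
    - {"x": 40, "y": 30, "turn": -4}
    - {"x": 40, "y": 30, "turn": -4}
    - {"x": 40, "y": 30, "turn": -4}
    - {"x": 30, "y": 40, "turn": -4}
    - {"x": 30, "y": 40, "turn": -4}
    - {"x": 30, "y": 40, "turn": -4}
    - {"x": 30, "y": 40, "turn": -4}
    - {"x": 20, "y": 45}
    - {"y": 50}
    - {"y": 50}
    - {"y": 50}
    - {"y": 50}
    - {"y": 50}
    - {"y": 50}
    - {"y": 50}
    - {"y": 50}
    - {"y": 30}
    - {}

```text
invalid input at $.increments[0]: expected keys x, y, z, turn
```

Request:
jog_arm:
  increments:
    - {"x": 40, "y": 30, "z": 0, "turn": -4}
    - {"x": 40, "y": 30, "z": 0, "turn": -4}
    - {"x": 40, "y": 30, "z": 0, "turn": -4}
    - {"x": 40, "y": 30, "z": 0, "turn": -4}
    - {"x": 40, "y": 30, "z": 0, "turn": -4}
    - {"x": 30, "y": 40, "z": 0, "turn": -4}
    - {"x": 30, "y": 40, "z": 0, "turn": -4}
    - {"x": 30, "y": 40, "z": 0, "turn": -4}
    - {"x": 30, "y": 40, "z": 0, "turn": -4}
    - {"x": 20, "y": 45, "z": 0, "turn": 0}
    - {"x": 0, "y": 50, "z": 0, "turn": 0}
    - {"x": 0, "y": 50, "z": 0, "turn": 0}
    - {"x": 0, "y": 50, "z": 0, "turn": 0}
    - {"x": 0, "y": 50, "z": 0, "turn": 0}
    - {"x": 0, "y": 50, "z": 0, "turn": 0}
    - {"x": 0, "y": 50, "z": 0, "turn": 0}
    - {"x": 0, "y": 50, "z": 0, "turn": 0}
    - {"x": 0, "y": 50, "z": 0, "turn": 0}
    - {"x": 0, "y": 50, "z": 0, "turn": 0}
    - {"x": 0, "y": 0, "z": 0, "turn": 0}

```text
time_s: 2.1
tool_pos: [0.5022, 0.1842, 0.3027]
orientation: [-3.138, 0.002, -0.362]
force: [-0.4, -0.5, 0.1]
finger_gap: 0.0877
grasp_force: 0.0
```

Request:
jog_arm:
  increments:
    - {"x": 0, "y": 40, "z": 0, "turn": 0}
    - {"x": 0, "y": 20, "z": 0, "turn": 0}
    - {"x": 0, "y": 0, "z": 0, "turn": 0}
    - {"x": 0, "y": 0, "z": 0, "turn": 0}

```text
time_s: 2.5
tool_pos: [0.5037, 0.2351, 0.3023]
orientation: [3.14, 0.0, -0.373]
force: [0.6, 0.2, 0.5]
finger_gap: 0.0881
grasp_force: 0.0
```

```bash
python3 - <<'E'
from h import *
s=readout.observe(); print(s['tool_pos'],s['orientation'])
a,i=snap('wrist','w1.png')
print(proj(i,[.504,.246,.065]),i['vfov'])
E
```

```text
[0.5037467  0.23511972 0.30227582] [ 3.14029729e+00  3.26090452e-04 -3.73411486e-01]
(np.float64(247.5330471183547), np.float64(175.53326045218034)) 70.17242469848358
```

View pics/w1.png

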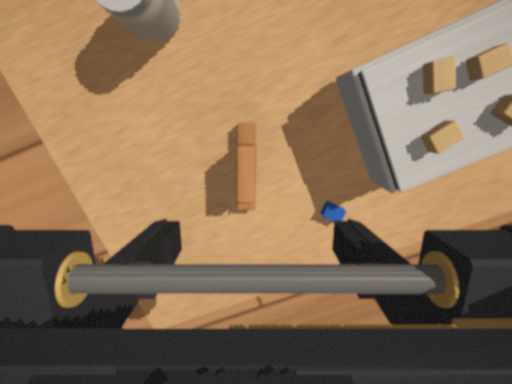

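The wrist view shows the grip top spanning about (238–256, 145–207). That matches the estimate and is aligned with the image axes, so I'll descend and grasp.

Request:
jog_arm:
  increments:
    - {"x": 0, "y": 10, "z": -40, "turn": 0}
    - {"x": 0, "y": 0, "z": -45, "turn": 0}
    - {"x": 0, "y": 0, "z": -45, "turn": 0}
    - {"x": 0, "y": 0, "z": -40, "turn": 0}
    - {"x": 0, "y": 0, "z": -25, "turn": 0}
    - {"x": 0, "y": 0, "z": -15, "turn": 0}
    - {"x": 0, "y": 0, "z": 0, "turn": 0}
    - {"x": 0, "y": 0, "z": 0, "turn": 0}
  grip_force: 25

```text
time_s: 3.35
tool_pos: [0.5047, 0.2456, 0.0937]
orientation: [-3.141, -0.001, -0.374]
force: [0.4, -0.5, 0.9]
finger_gap: 0.0881
grasp_force: 0.0
```

Request:
jog_arm:
  increments:
    - {"x": 0, "y": 0, "z": 0, "turn": 0}
    - {"x": 0, "y": 0, "z": 0, "turn": 0}
    - {"x": 0, "y": 0, "z": 0, "turn": 0}
    - {"x": 0, "y": 0, "z": 0, "turn": 0}
    - {"x": 0, "y": 0, "z": 0, "turn": 0}
    - {"x": 0, "y": 0, "z": 0, "turn": 0}
    - {"x": 0, "y": 0, "z": 0, "turn": 0}
    - {"x": 0, "y": 0, "z": 0, "turn": 0}
  gripper: 255
  grip_force: 25

```text
time_s: 4.15
tool_pos: [0.5039, 0.2462, 0.0927]
orientation: [-3.141, -0.0, -0.373]
force: [1.3, 1.4, 0.2]
finger_gap: 0.0261
grasp_force: 0.7
```

Request:
jog_arm:
  increments:
    - {"x": 0, "y": 0, "z": 0, "turn": 0}
    - {"x": 0, "y": 0, "z": 0, "turn": 0}
    - {"x": 0, "y": 0, "z": 10, "turn": 0}
    - {"x": 0, "y": 0, "z": 30, "turn": 0}
    - {"x": 0, "y": 0, "z": 40, "turn": 0}
    - {"x": 0, "y": 0, "z": 40, "turn": 0}
    - {"x": 0, "y": 0, "z": 40, "turn": 4}
    - {"x": 0, "y": -20, "z": 10, "turn": 4}
    - {"x": 0, "y": -35, "z": 0, "turn": 4}
    - {"x": 0, "y": -35, "z": 0, "turn": 4}
    - {"x": 0, "y": -40, "z": 0, "turn": 4}
    - {"x": 0, "y": -40, "z": 0, "turn": 4}
    - {"x": 0, "y": -40, "z": 0, "turn": 0}
    - {"x": 0, "y": -40, "z": 0, "turn": 0}
    - {"x": 0, "y": -35, "z": 0, "turn": 0}
    - {"x": 3, "y": -30, "z": 0, "turn": 0}
    - {"x": 0, "y": -16, "z": 0, "turn": 0}
    - {"x": 0, "y": 0, "z": 0, "turn": 0}
    - {"x": 0, "y": 0, "z": 0, "turn": 0}

```text
time_s: 6.05
tool_pos: [0.5065, -0.0843, 0.2629]
orientation: [-3.141, 0.0, 0.045]
force: [-0.5, -0.7, -1.4]
finger_gap: 0.0221
grasp_force: 25.0
```

```bash
python3 - <<'E'
from h import *
s=readout.observe(); print(s['tool_pos'],s['orientation'],s['finger_gap'],s['grasp_force'],s['force'])
a,j=snap('scene'); cv2.imwrite('pics/s2.png',cv2.resize(a[90:300,120:400],None,fx=2.5,fy=2.5))
E
```

```text
[ 0.50647836 -0.08433591  0.26287328] [-3.14106307e+00  4.18336918e-04  4.53528328e-02] 0.02205921422165226 24.99477386008948 [-0.53246764 -0.71506357 -1.44354654]
```

View pics/s2.png

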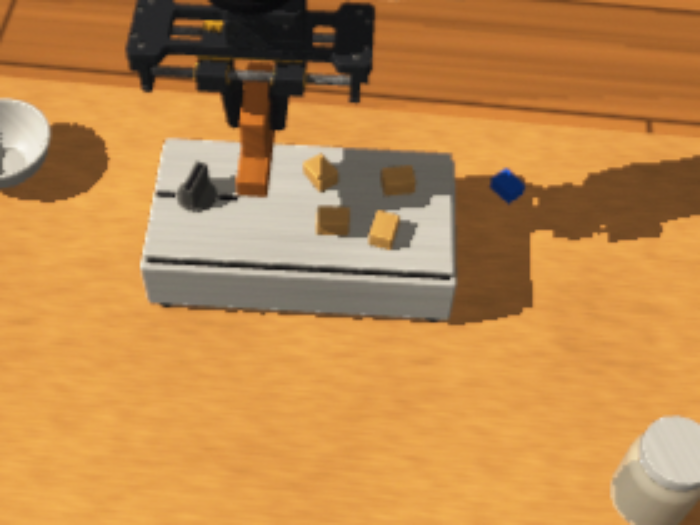

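The scraper is held firmly, with its foot between the fastener and the chips. I'll lower it to just above the cover and sweep toward +y.

Request:
jog_arm:
  increments:
    - {"x": 0, "y": 0, "z": -30, "turn": 0}
    - {"x": 0, "y": 0, "z": -25, "turn": 0}
    - {"x": 0, "y": 0, "z": -15, "turn": 0}
    - {"x": 0, "y": 0, "z": -8, "turn": 0}
    - {"x": 0, "y": 0, "z": 0, "turn": 0}
    - {"x": 0, "y": 0, "z": 0, "turn": 0}

```text
time_s: 6.7
tool_pos: [0.5073, -0.0844, 0.1854]
orientation: [-3.142, -0.001, 0.046]
force: [0.5, -0.6, -1.5]
finger_gap: 0.0222
grasp_force: 25.0
```

Request:
jog_arm:
  increments:
    - {"x": 0, "y": 10, "z": 0, "turn": 0}
    - {"x": -1, "y": 10, "z": 0, "turn": 0}
    - {"x": 0, "y": 10, "z": 0, "turn": 0}
    - {"x": -1, "y": 10, "z": 0, "turn": 0}
    - {"x": 0, "y": 10, "z": 0, "turn": 0}
    - {"x": -1, "y": 10, "z": 0, "turn": 0}
    - {"x": 0, "y": 10, "z": 0, "turn": 0}
    - {"x": -1, "y": 10, "z": 0, "turn": 0}
    - {"x": 0, "y": 10, "z": 0, "turn": 0}
    - {"x": -1, "y": 10, "z": 0, "turn": 0}
    - {"x": 0, "y": 8, "z": 0, "turn": 0}
    - {"x": 0, "y": 8, "z": 0, "turn": 0}
    - {"x": 0, "y": 0, "z": 0, "turn": 0}

```text
time_s: 8.0
tool_pos: [0.5019, 0.0325, 0.1847]
orientation: [-3.141, -0.0, 0.047]
force: [0.3, -0.5, -0.7]
finger_gap: 0.0218
grasp_force: 25.0
```

```bash
python3 - <<'E'
from h import *
s=readout.observe(); print(s['tool_pos'],s['orientation'],s['finger_gap'],s['grasp_force'],s['force'])
a,j=snap('scene'); cv2.imwrite('pics/s3.png',cv2.resize(a[90:300,120:400],None,fx=2.5,fy=2.5))
E
```

```text
[0.50185285 0.03245226 0.18472242] [-3.14090362e+00 -1.07993171e-04  4.71788449e-02] 0.02179117153389669 24.994879653677344 [ 0.3179358  -0.45899501 -0.7302454 ]
```

View pics/s3.png

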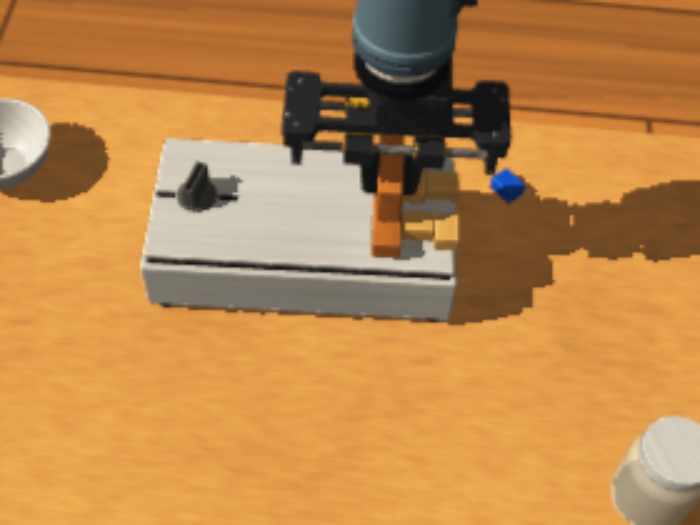

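All four chips are in front of the foot at (400–460, 180–245) and moving cleanly. I'll continue over the edge.

Request:
jog_arm:
  increments:
    - {"x": 0, "y": 8, "z": 0, "turn": 0}
    - {"x": -1, "y": 8, "z": 0, "turn": 0}
    - {"x": 0, "y": 8, "z": 0, "turn": 0}
    - {"x": -1, "y": 8, "z": 0, "turn": 0}
    - {"x": 0, "y": 8, "z": 0, "turn": 0}
    - {"x": 0, "y": 8, "z": 0, "turn": 0}
    - {"x": -1, "y": 8, "z": 0, "turn": 0}
    - {"x": 0, "y": 8, "z": 0, "turn": 0}
    - {"x": 0, "y": 8, "z": 0, "turn": 0}
    - {"x": -1, "y": 10, "z": 0, "turn": 0}
    - {"x": 0, "y": 0, "z": 0, "turn": 0}
    - {"x": 0, "y": 0, "z": 40, "turn": 0}
    - {"x": 0, "y": 0, "z": 45, "turn": 0}
    - {"x": 0, "y": 0, "z": 0, "turn": 0}
    - {"x": 0, "y": 0, "z": 0, "turn": 0}
    - {"x": 0, "y": 0, "z": 0, "turn": 0}

```text
time_s: 9.65
tool_pos: [0.497, 0.1125, 0.2685]
orientation: [3.141, 0.002, 0.045]
force: [-0.5, 0.7, -0.7]
finger_gap: 0.0217
grasp_force: 25.0
```

```bash
python3 - <<'E'
from h import *
s=readout.observe(); print(s['tool_pos'],s['orientation'],s['finger_gap'],s['grasp_force'],s['force'])
a,j=snap('scene','s4_raw.png'); cv2.imwrite('pics/s4.png',cv2.resize(a[90:300,150:480],None,fx=2.4,fy=2.4))
E
```

```text
[0.49700624 0.11249494 0.26850395] [3.14086083e+00 2.29104198e-03 4.51091572e-02] 0.021701322731259493 24.994697542861104 [-0.47215924  0.65907709 -0.69347714]
```

View pics/s4.png

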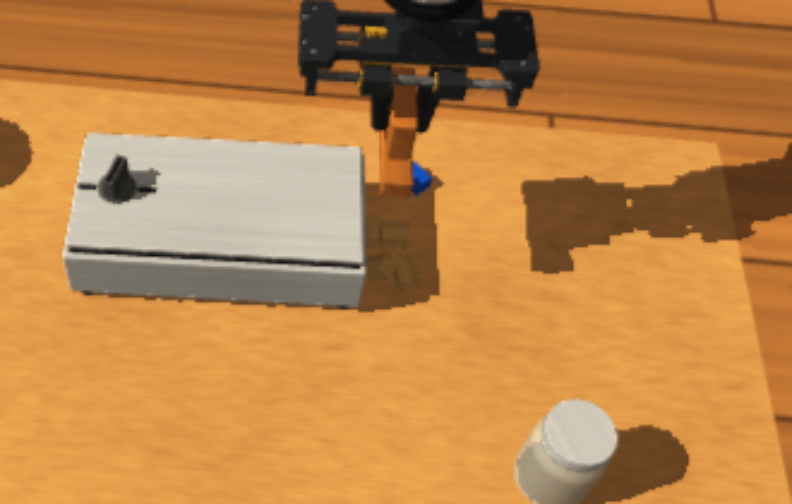

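The cover is clear and the chips lie on the bench in the box's shadow at about (395,250). I'll stand the scraper back at its original spot.

Request:
jog_arm:
  increments:
    - {"x": 1, "y": 35, "z": 0, "turn": 0}
    - {"x": 1, "y": 40, "z": 0, "turn": 0}
    - {"x": 1, "y": 40, "z": 0, "turn": 0}
    - {"x": 1, "y": 25, "z": -30, "turn": 0}
    - {"x": 0, "y": 0, "z": -40, "turn": 0}
    - {"x": 0, "y": 0, "z": -40, "turn": 0}
    - {"x": 0, "y": 0, "z": -35, "turn": 0}
    - {"x": 0, "y": 0, "z": -20, "turn": 0}
    - {"x": 0, "y": 0, "z": -8, "turn": 0}
    - {"x": 0, "y": 0, "z": 0, "turn": 0}
    - {"x": 0, "y": 0, "z": 0, "turn": 0}
    - {"x": 0, "y": 0, "z": 0, "turn": 0}

```text
time_s: 10.9
tool_pos: [0.5025, 0.2534, 0.0978]
orientation: [-3.141, -0.002, 0.045]
force: [-1.1, -0.3, -0.8]
finger_gap: 0.0217
grasp_force: 25.0
```

Request:
jog_arm:
  increments:
    - {"x": 0, "y": 0, "z": -2, "turn": 0}
    - {"x": 0, "y": 0, "z": -2, "turn": 0}
    - {"x": 0, "y": 0, "z": -1, "turn": 0}
    - {"x": 0, "y": 0, "z": 0, "turn": 0}
    - {"x": 0, "y": 0, "z": 0, "turn": 0}

```text
time_s: 11.4
tool_pos: [0.5022, 0.2532, 0.0928]
orientation: [-3.142, -0.001, 0.045]
force: [-1.1, -1.8, 8.0]
finger_gap: 0.0216
grasp_force: 25.0
```

Request:
jog_arm:
  increments:
    - {"x": 0, "y": 0, "z": 0, "turn": 0}
    - {"x": 0, "y": 0, "z": 0, "turn": 0}
    - {"x": 0, "y": 0, "z": 0, "turn": 0}
    - {"x": 0, "y": 0, "z": 0, "turn": 0}
    - {"x": 0, "y": 0, "z": 0, "turn": 0}
    - {"x": 0, "y": 0, "z": 0, "turn": 0}
    - {"x": 0, "y": 0, "z": 10, "turn": 0}
    - {"x": 0, "y": 0, "z": 30, "turn": 0}
    - {"x": 0, "y": 0, "z": 45, "turn": 0}
    - {"x": 0, "y": 0, "z": 45, "turn": 0}
    - {"x": 0, "y": 0, "z": 45, "turn": 0}
    - {"x": 0, "y": 0, "z": 35, "turn": 0}
    - {"x": 0, "y": -40, "z": 0, "turn": 8}
    - {"x": 0, "y": -40, "z": 0, "turn": 8}
    - {"x": 0, "y": -40, "z": 0, "turn": 8}
    - {"x": 0, "y": -40, "z": 0, "turn": 8}
    - {"x": 0, "y": -40, "z": 0, "turn": 8}
    - {"x": 0, "y": -40, "z": 0, "turn": 8}
    - {"x": 0, "y": -40, "z": 0, "turn": 8}
    - {"x": 0, "y": -40, "z": 0, "turn": 0}
  gripper: 0

```text
time_s: 13.4
tool_pos: [0.5015, -0.0687, 0.3025]
orientation: [3.141, -0.0, 1.027]
force: [0.9, -1.0, 0.4]
finger_gap: 0.0881
grasp_force: 0.0
```

Request:
jog_arm:
  increments:
    - {"x": 3, "y": -40, "z": 0, "turn": 0}
    - {"x": 3, "y": -25, "z": 0, "turn": 0}
    - {"x": 0, "y": 0, "z": 0, "turn": 0}
    - {"x": 0, "y": 0, "z": 0, "turn": 0}

```text
time_s: 13.8
tool_pos: [0.5077, -0.1319, 0.3022]
orientation: [3.141, -0.0, 1.022]
force: [0.2, 0.9, -0.5]
finger_gap: 0.088
grasp_force: 0.0
```

```bash
python3 - <<'E'
from h import *
s=readout.observe(); print(s['tool_pos'],s['orientation'],s['joint_pos'])
a,i=snap('wrist','w2_raw.png')
u,v=proj(i,[.510,-.146,.119]);print(u,v)
u,v=int(u),int(v); x0,y0=max(u-70,0),max(v-60,0); print(x0,y0)
t,_=snap('scene')
w=cv2.resize(a[y0:y0+120,x0:x0+140],(560,480),interpolation=cv2.INTER_CUBIC)
t=cv2.resize(t[140:260,250:390],(240,206))
c=np.zeros((480,800,3),np.uint8); c[:,:560]=w; c[:206,560:]=t
cv2.imwrite('pics/w2.png',c)
E
```

```text
[ 0.50769857 -0.13187752  0.30215106] [ 3.14147858e+00 -3.70984761e-04  1.02194650e+00] [ 0.43553347  0.34500723 -0.32907017  1.85499827  0.13320879  0.96268921
 -0.50063601]
266.51683122752524 194.58759974377347
196 134
```

View pics/w2.png

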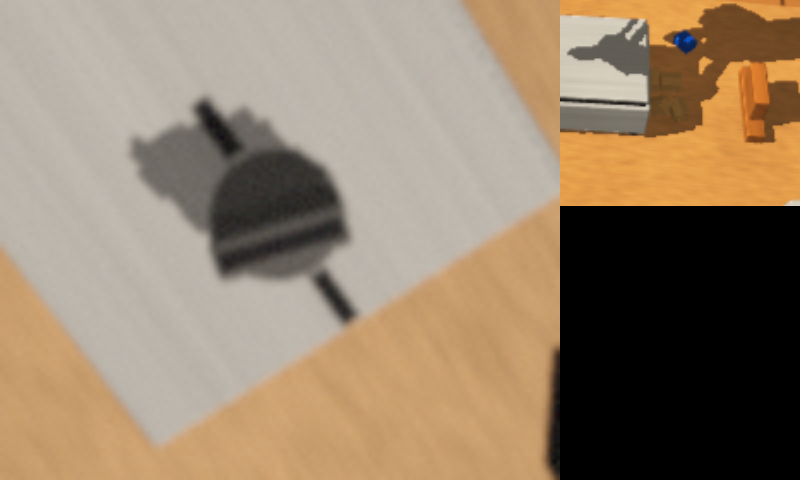

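The wrist crop shows the marks at (218,126) and (335,298), and the slot running from (222,264) to (344,228). The small inset shows the scraper standing upright, clear of the box.

```bash
python3 - <<'E'
from h import *
i=imaging.camera_info('wrist')
g=lambda u,v,z: ray(i,196+u/4,134+v/4,z)[:2]*1000
m=[g(200,100,.089),g(238,150,.089),g(317,276,.089),g(350,318,.089)]
s=[g(222,264,.119),g(344,228,.119)]
ang=lambda a,b: np.degrees(np.arctan2(*(b-a)[::-1]))
print(np.round(m,1),ang(m[3],m[0]),np.round(s,1),ang(s[0],s[1]),(s[0]+s[1])/2)
E
```

```text
[[ 508.1 -106.5]
 [ 509.7 -123.7]
 [ 509.9 -166.3]
 [ 511.6 -182.2]] 92.67152436565281 [[ 494.3 -141.5]
 [ 525.4 -149.3]] -14.110345283116871 [ 509.83095996 -145.42178194]
```

The fastener angle is about 73°, centred at (510,−145). I'll grip the wing at yaw 166° and then turn it −73°.

Request:
jog_arm:
  increments:
    - {"x": 2, "y": -13, "z": 0, "turn": 8.25}
    - {"x": 0, "y": 0, "z": 0, "turn": 8.25}
    - {"x": 0, "y": 0, "z": 0, "turn": 8.25}
    - {"x": 0, "y": 0, "z": 0, "turn": 8.25}
    - {"x": 0, "y": 0, "z": 0, "turn": 8.25}
    - {"x": 0, "y": 0, "z": 0, "turn": 8.25}
    - {"x": 0, "y": 0, "z": 0, "turn": 8.25}
    - {"x": 0, "y": 0, "z": 0, "turn": 8.25}
    - {"x": 0, "y": 0, "z": 0, "turn": 8.25}
    - {"x": 0, "y": 0, "z": 0, "turn": 8.25}
    - {"x": 0, "y": 0, "z": 0, "turn": 8.25}
    - {"x": 0, "y": 0, "z": 0, "turn": 8.25}
    - {"x": 0, "y": 0, "z": 0, "turn": 8.25}
    - {"x": 0, "y": 0, "z": -40, "turn": 0}
    - {"x": 0, "y": 0, "z": -40, "turn": 0}
    - {"x": 0, "y": 0, "z": 0, "turn": 0}
    - {"x": 0, "y": 0, "z": 0, "turn": 0}

```text
time_s: 15.6
tool_pos: [0.51, -0.1437, 0.2224]
orientation: [3.141, -0.001, 2.897]
force: [0.4, -0.4, 0.8]
finger_gap: 0.088
grasp_force: 0.0
```

Request:
jog_arm:
  increments:
    - {"x": 0, "y": -1.5, "z": -25, "turn": 0}
    - {"x": 0, "y": 0, "z": -20, "turn": 0}
    - {"x": 0, "y": 0, "z": -10, "turn": 0}
    - {"x": 0, "y": 0, "z": -5, "turn": 0}
    - {"x": 0, "y": 0, "z": 0, "turn": 0}
    - {"x": 0, "y": 0, "z": 0, "turn": 0}

```text
time_s: 16.2
tool_pos: [0.5106, -0.1465, 0.1629]
orientation: [-3.142, 0.002, 2.895]
force: [0.4, -0.3, 0.9]
finger_gap: 0.0879
grasp_force: 0.0
```

Request:
jog_arm:
  increments:
    - {"x": 0, "y": 0, "z": 0, "turn": 0}
    - {"x": 0, "y": 0, "z": 0, "turn": 0}
    - {"x": 0, "y": 0, "z": 0, "turn": 0}
    - {"x": 0, "y": 0, "z": 0, "turn": 0}
    - {"x": 0, "y": 0, "z": 0, "turn": 0}
    - {"x": 0, "y": 0, "z": 0, "turn": 0}
    - {"x": 0, "y": 0, "z": 0, "turn": 0}
    - {"x": 0, "y": 0, "z": 0, "turn": 0}
    - {"x": 0, "y": 0, "z": 0, "turn": 0}
    - {"x": 0, "y": 0, "z": 0, "turn": 0}
    - {"x": 0, "y": 0, "z": 0, "turn": 0}
    - {"x": 0, "y": 0, "z": 0, "turn": 0}
    - {"x": 0, "y": 0, "z": 0, "turn": 0}
  gripper: 255
  grip_force: 25

```text
time_s: 17.5
tool_pos: [0.51, -0.1459, 0.1617]
orientation: [3.141, 0.0, 2.895]
force: [0.4, 2.5, -0.0]
finger_gap: 0.0122
grasp_force: 25.0
```

Request:
jog_arm:
  increments:
    - {"x": 0, "y": 0, "z": 0, "turn": -6.1}
    - {"x": 0, "y": 0, "z": 0, "turn": -6.1}
    - {"x": 0, "y": 0, "z": 0, "turn": -6.1}
    - {"x": 0, "y": 0, "z": 0, "turn": -6.1}
    - {"x": 0, "y": 0, "z": 0, "turn": -6.1}
    - {"x": 0, "y": 0, "z": 0, "turn": -6.1}
    - {"x": 0, "y": 0, "z": 0, "turn": -6.1}
    - {"x": 0, "y": 0, "z": 0, "turn": -6.1}
    - {"x": 0, "y": 0, "z": 0, "turn": -6.1}
    - {"x": 0, "y": 0, "z": 0, "turn": -6.1}
    - {"x": 0, "y": 0, "z": 0, "turn": -6.1}
    - {"x": 0, "y": 0, "z": 0, "turn": -6.1}
    - {"x": 0, "y": 0, "z": 0, "turn": 0}
    - {"x": 0, "y": 0, "z": 0, "turn": 0}
    - {"x": 0, "y": 0, "z": 0, "turn": 0}

```text
time_s: 19.0
tool_pos: [0.51, -0.146, 0.1617]
orientation: [3.141, -0.001, 1.619]
force: [0.2, 3.9, -0.3]
finger_gap: 0.0119
grasp_force: 25.0
```

The tool is at yaw 92.8°, and the 12 mm gap means the pads are flat on the wing, so it is aligned. Now I'll press down gradually.

Request:
jog_arm:
  increments:
    - {"x": 0, "y": 0, "z": -1, "turn": 0}
    - {"x": 0, "y": 0, "z": -1, "turn": 0}
    - {"x": 0, "y": 0, "z": -1, "turn": 0}
    - {"x": 0, "y": 0, "z": -1, "turn": 0}
    - {"x": 0, "y": 0, "z": -1, "turn": 0}
    - {"x": 0, "y": 0, "z": 0, "turn": 0}
    - {"x": 0, "y": 0, "z": 0, "turn": 0}

```text
time_s: 19.7
tool_pos: [0.51, -0.1461, 0.1571]
orientation: [3.141, -0.0, 1.618]
force: [-1.3, 5.7, 5.5]
finger_gap: 0.0118
grasp_force: 25.0
```

Request:
jog_arm:
  increments:
    - {"x": 0, "y": 0, "z": -1, "turn": 0}
    - {"x": 0, "y": 0, "z": -1, "turn": 0}
    - {"x": 0, "y": 0, "z": -1, "turn": 0}
    - {"x": 0, "y": 0, "z": 0, "turn": 0}
    - {"x": 0, "y": 0, "z": 0, "turn": 0}
  grip_force: 40

```text
time_s: 20.2
tool_pos: [0.51, -0.1461, 0.1546]
orientation: [3.141, -0.0, 1.618]
force: [-1.8, 5.7, 11.0]
finger_gap: 0.0117
grasp_force: 40.0
```

Request:
jog_arm:
  increments:
    - {"x": 0, "y": 0, "z": -1, "turn": 0}
    - {"x": 0, "y": 0, "z": 0, "turn": 0}
    - {"x": 0, "y": 0, "z": 0, "turn": 0}
    - {"x": 0, "y": 0, "z": 0, "turn": 0}

```text
time_s: 20.6
tool_pos: [0.51, -0.146, 0.1544]
orientation: [3.141, 0.0, 1.618]
force: [-5.6, 6.1, 21.6]
finger_gap: 0.0117
grasp_force: 40.0
```

```bash
python3 - <<'E'
from h import *
b,_=snap('scene'); s=readout.observe(); print(s['tool_pos'],s['force'],s['grasp_force'])
cv2.imwrite('pics/f.png',cv2.resize(b[80:320,120:440],(800,600)))
E
```

```text
[ 0.51003593 -0.1460064   0.15445257] [-6.06130816  6.36984254 21.00548466] 40.00478345900774
```

View pics/f.png

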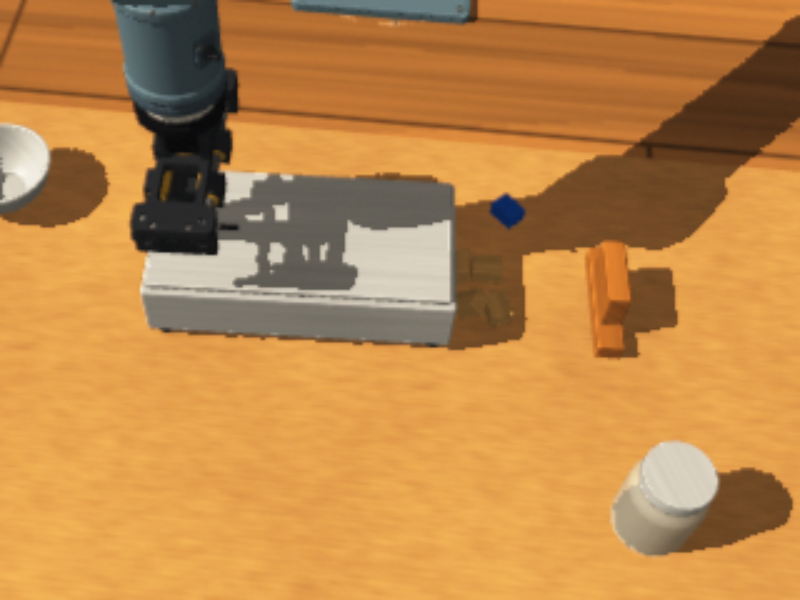

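The dark gap at the cover's front edge (150–455, 295) has closed. The cover is empty, the chips are on the bench at about (485,290), and the scraper stands free at (608,300). I'm handing in the job.

```bash
python3 -c "
from station import workorder
print(workorder.finish_job())"
```

```text
the job is handed in; nothing more can be done
None
```

I handed the job in at about 20.6 s: the chips were wiped off with the scraper (the last picture shows the cover empty, though not all four chips individually in the shadow), the scraper stands free of the box, the fastener is lined up, and the cover is held down with about 21 N.

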